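# Load an empty reel on the filament winder

### The job

Load the empty white printed reel on the spindle of the filament winder: lower it over the spindle, turn it gently until its five holes drop over the plate's five drive studs, and see it fully home, flat on the plate. Never force it down on the studs. Then slide the steel hold-down collar over the spindle so that it sits flat on the reel's hub, let go, and leave everything else on the bench where it is.

Things in the scene. Friction and masses are not known exactly. Their poses are not given: they have to be found in the camera images.
- reel: Empty white printed reel, open on top, lying flat right way up, 0.13 to 0.23 kg. Origin: centre of its underside, z up. Lower flange and floor are one disc 140 mm across, 8 mm thick; barrel 104 mm outside, 98 mm inside; upper flange 140 mm across, top 46 mm up, with a 98 mm opening through which the hub and floor are reached.
- hub_top (a point): Centre of the top of the reel's hub, 58 mm above the reel's underside. The hub is a round tube, 36 mm outside, bore 23 mm right through. Grip it across from above: the fingers go down into the 31 mm wide gap between hub and barrel, whose floor is 50 mm below this point.
- hole (a point): One of the reel's five stud holes: its centre at the floor's underside. Round through holes of 14 mm, evenly spaced (72 deg) on a circle of 36 mm radius about the hub; this one lies on the reel's own +x axis.
- collar: Hold-down collar: plain steel ring with a knurled outside, 48 mm across, 30 mm high, bore 23 mm right through, about 0.26 kg, standing flat on the bench. Origin: centre of its underside, z up.
- winder: Filament winder with upright spindle, fixed to the bench. Origin on the spindle axis at bench level; x to its rear. White housing 200 x 190 mm, 58 mm high. At its rear a gearbox and motor (to x = 234 mm, 76 mm high) and a traverse guide: two posts at x = 112, y = +-75 mm, 121 mm high, rods and a black carriage between. On the housing a round face plate, 110 mm across, top at 72 mm.
- seat (a point): On the spindle axis at the top of the face plate, where the centre of the reel's underside comes to lie; fixed to the housing, z up. Five steel drive studs stand on the plate: 10 mm thick, 14 mm high, bevelled tips, 72 deg apart on a circle of 36 mm radius. The plate stopped at any angle, which is not measured: see or feel for the studs. A worm gear holds it; it does not turn with the reel.
- spindle_tip (a point): Tip of the steel spindle, 90 mm above the face plate, on its axis. The spindle is 20 mm thick up to 76 mm above the plate, then a cone to 7 mm at the tip. A reel that does not match the studs rests on their tips, underside 14 mm above the plate, and can be turned there; pressed with more than 45 N the reel or studs are damaged.
- bowl_large: Bystander: white printed bowl 112 mm across, 55 mm high. Origin: centre of its underside.
- bowl_small: Bystander: white printed bowl 84 mm across, 45 mm high. Origin: centre of its underside.
- bracket: Bystander: small white printed bracket 50 x 30 mm, 35 mm high. Origin: centre of its underside.
- scraper: Bystander: scraper with a black handle, 160 mm long, lying along its x axis. Origin: underside, middle.
- screwdriver: Bystander: screwdriver, 150 mm long, lying along its x axis. Origin: underside, middle.
- glue: Bystander: upright glue tube 32 mm across, 90 mm high. Origin: centre of its underside.
- full_reel: Bystander: reel full of white filament with black flanges, 160 mm across, 58 mm high, lying flat. Origin: centre of its underside.
- calipers: Bystander: calipers 150 mm long, lying flat. Origin: underside, middle of the beam.
Mind the look-alikes: they are no part of the job. What is shaped like the collar but orange or pink is not meant.

How it is judged (in metres and radians):
On the way, in this order (a step that is already met when the one before it is completed fails the run):
1. the reel is fully home on the face plate, its floor down over the five studs (z of reel in the frame of seat below 0.003 m and horizontal distance between reel and seat below 0.004 m and angle between reel's own z axis and vertical below 0.04 rad), for 0.2 s.
2. the collar is on the spindle, flat on the reel's hub (z of collar in the frame of seat between 0.055 and 0.061 m and horizontal distance between collar and seat below 0.004 m), for 0.2 s.
At the end, for the whole second after the job is handed in: The reel lies flat on the face plate, its holes over the studs (underside within 3 mm of the plate, centred within 4 mm, tilt under 0.04 rad); the collar sits flat on its hub (underside 55 to 61 mm above the plate, centred within 4 mm, tilt under 0.06 rad); both released and at rest (all of step 1 and all of step 2 and angle between collar's own z axis and vertical below 0.06 rad and linear speed of each of reel, collar below 0.02 m/s); the robot touches nothing.
It fails at once if the reel is forced on the studs, the plate or the spindle (more than 45 N) (contact force between reel and winder above 45 N).
It fails at once if a bystander is moved by more than 30 mm (distance of any of bowl_large, bowl_small, bracket, scraper, screwdriver, glue, full_reel, calipers from where it was at the start of the episode above 0.03 m).
It also fails if it takes over 67 s, if anything falls off the work surface, if the arm or the gripper's body presses on something with over 40 N, if the wrist force passes 120 N, or if a joint passes its speed limit or range.

### The arm

A 6-joint arm with a two-finger parallel gripper is mounted at the origin on the work surface. World frame = base frame: x ahead of the robot, y to its left, z up, the work surface at z = 0. Lengths are in mm, angles in rad, forces in N, time in s.
With the tool pointing down it reaches from about 325 to 900 mm from the base axis. Payload 6.1 kg.
Tool frame: the origin (TCP) lies midway between the tips of the shut fingers; the grasp point (between the pads) lies 19 mm behind it; z points along the fingers, y is the line along which they close (so a half turn about z gives the same grasp; the last joint's range is limited). The gripper opens to 87 mm and grips with 3 to 60 N. Pads are 19 mm wide; open, the fingers measure 117 mm over their backs; the gripper's body (75 mm by 190 mm) begins 51 mm behind the grasp point.
Start: joints at [-1.463, 0.22, 1.526, -0, 1.395, -0.126], TCP at [144.791, -607.99, 222.538] pointing down, gripper open.
Joint ranges: [-2.98, 2.98], [-0.91, 2.08], [0.09, 2.57], [-1.24, 4.39], [0.2, 2.65], [-2.68, 2.68]. Speed limits (rad/s): [2.57, 2.57, 3.01, 3.14, 3.14, 3.14].

### API

Orientations are given as a rotation vector (axis times angle).
In Python, from rig import arm, snapshot gives the robot as it stands.
- The arm moves only by the shell command python3 -m crank 'ROWS' [FORCE]. ROWS is text: rows parted by semicolons, each of 7 numbers parted by spaces: the shift along the tool's x, y, z in units of 40 mm (1.0 is 40 mm), then the turn, a rotation vector about the tool's x, y, z in units of 5 degrees (1.0 is 5 degrees), then the opening, from -1 (shut) to 1 (fully open). A call has 1 to 10 rows; each row is the pose to reach, as a shift and turn from the pose commanded when the call began, along the tool's axes at that moment; what a row does not reach only later rows make up. A row lasts 1/12 s, in which the tool goes at most 41.7 mm and 7.16 degrees, less where a joint would pass 70% of its speed; a pose out of reach is approached as far as the arm can. A call with a gripper value outside its range is refused whole. The fingers move at their own pace and stop on an object; FORCE is the grip in N (left out, the last holds). Time passes only in rows, so rows that repeat a pose let the fingers close. It gives the time, the measured TCP pose, the force, the opening and the grip force at its end, in the units of the state.
- arm.read_state(): the state, without advancing time (a new reading comes with each control period).
- snapshot(name): name is "side" or "top"; returns a dict with "color" (480x640x3 uint8, red, green, blue), "camera_matrix" (3x3 intrinsics, pixels), "T" (4x4, takes a point from camera to world coordinates). Camera axes: x right, y down, z forward; pixel columns grow to the right and rows downward; lengths in mm; the calibration is good to about 2 mm. A picture is of the moment at which its call begins. There is no depth.
- arm.finish_job(): hands the job in; it is judged then, once.
The state is a dict: "time_s": time; "q": joint angles; "dq": joint speeds; "tau": joint torques, N m; "eef_pos": TCP position; "tcp_rot": TCP orientation; "contact_force": force on the tool from outside, world axes, zero at the start; "moment": the same for the moment, N m; "opening": finger opening in mm; "gripper_force": force on a finger pad.
Only numpy, scipy, OpenCV 4.12 (cv2) and the standard library are available. Lean on these libraries where they do the work, as an engineer would, in place of code of your own. Each camera call takes 0.05 s, during which the arm holds its last target. There are 200 camera calls.

## Working session

There is one attempt and no reset: what is moved stays moved. The work goes in short steps, Python scripts to look and compute and a shell command to move; the robot and the scene stay as the last step left them, time stands still between calls to the robot, and variables do not carry over. Pictures are saved under pics/ and viewed, at most 10 in all, crops included, and the job is handed in when it is done.

```bash
mkdir -p pics; ls
cat > h.py <<'E'
import numpy as np, cv2
from rig import arm, snapshot
from scipy.spatial.transform import Rotation as R
def snap(n,f):
    s=snapshot(n); cv2.imwrite('pics/'+f+'.png',s['color'][:,:,::-1]); np.savez('pics/'+f+'.npz',K=s['camera_matrix'],T=s['T']); return s
def load(f):
    d=np.load('pics/'+f+'.npz'); return d['K'],d['T']
def atz(f,u,v,z):
    K,T=load(f); d=T[:3,:3]@np.linalg.inv(K)@[u,v,1]; o=T[:3,3]; return o+d*(z-o[2])/d[2]
def tri(*obs):
    A=np.zeros((3,3));b=np.zeros(3)
    for f,u,v in obs:
        K,T=load(f); d=T[:3,:3]@np.linalg.inv(K)@[u,v,1]; d/=np.linalg.norm(d);P=np.eye(3)-np.outer(d,d);A+=P;b+=P@T[:3,3]
    return np.linalg.solve(A,b)
def proj(f,p):
    K,T=load(f); q=K@(T[:3,:3].T@(np.asarray(p)-T[:3,3])); return q[:2]/q[2]
E
python3 - <<'E'
from h import *
for n in ('side','top'):
    s=snap(n,n+'0'); print(s['camera_matrix'].round(1).tolist(),s['T'].round(3).tolist())
s=arm.read_state(); print(s)
E
```

```text
pics
[[539.0, 0.0, 322.2], [0.0, 539.0, 233.1], [0.0, 0.0, 1.0]] [[-0.871, -0.295, 0.393, 113.448], [-0.491, 0.511, -0.705, 848.323], [0.007, -0.808, -0.59, 827.588], [0.0, 0.0, 0.0, 1.0]]
[[605.3, 0.0, 327.6], [0.0, 605.3, 233.0], [0.0, 0.0, 1.0]] [[0.013, -0.995, 0.099, 433.197], [-1.0, -0.013, -0.0, -31.82], [0.002, -0.099, -0.995, 1480.61], [0.0, 0.0, 0.0, 1.0]]
{'time_s': 0.1, 'q': array([-1.46310730e+00,  2.21164497e-01,  1.52751637e+00,  1.18346481e-05,
        1.39466241e+00, -1.26069174e-01]), 'dq': array([ 0.00033289,  0.00014001, -0.00229104,  0.00151708,  0.00010239,
       -0.00043064]), 'tau': array([ 9.73804490e-04, -4.95946097e+01, -3.88519192e+01,  7.01568159e-02,
        5.15309139e-02, -3.42043825e-05]), 'eef_pos': array([ 144.73060386, -607.43950192,  221.52554318]), 'tcp_rot': array([-3.11842074e+00, -3.66143713e-01, -4.35455117e-05]), 'contact_force': array([0.53862221, 0.08936507, 0.16428649]), 'moment': array([0.02659614, 0.02052875, 0.04341162]), 'gripper_force': 0.0, 'opening': 87.24610246419594}
```

View pics/side0.png

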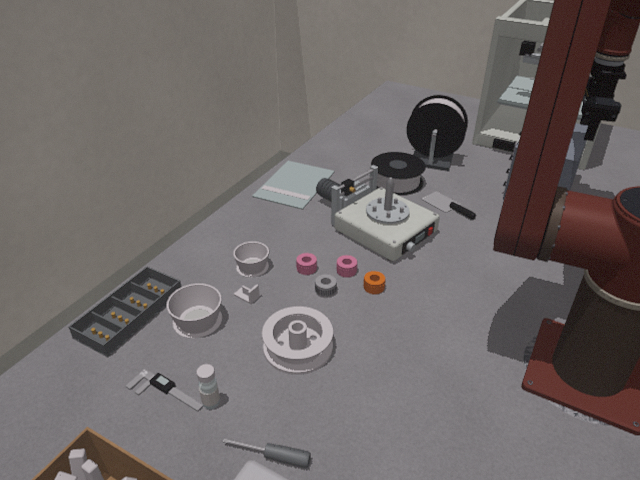

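View pics/top0.png

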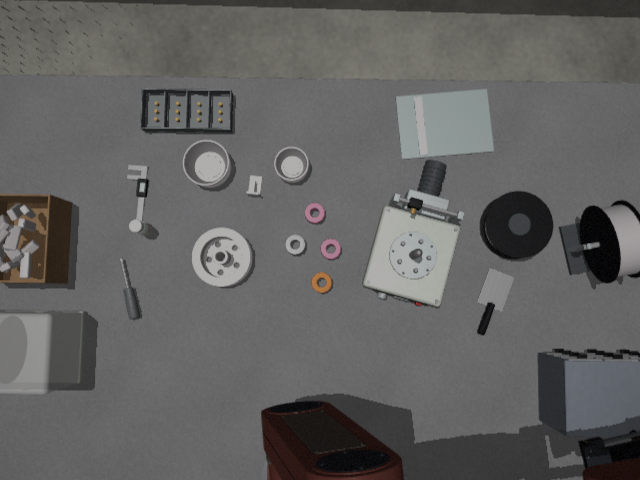

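The side view shows the reel hub at about (297,327), the grey collar at (326,284) and the spindle tip at (390,180). In the top view they are at about (222,257), (296,244) and (416,254). I'll enlarge both before measuring.

Run:
```python
from h import *
t=cv2.imread('pics/top0.png'); s=cv2.imread('pics/side0.png')
def c(i,x,y,w,h): return cv2.resize(i[y:y+h,x:x+w],(400,300),interpolation=cv2.INTER_CUBIC)
cv2.imwrite('pics/z1.png',np.vstack([np.hstack([c(t,180,222,96,72),c(t,368,215,96,72)]),np.hstack([c(s,250,300,96,72),c(s,340,175,96,72)])]))
```

```text
(no output)
```

View pics/z1.png

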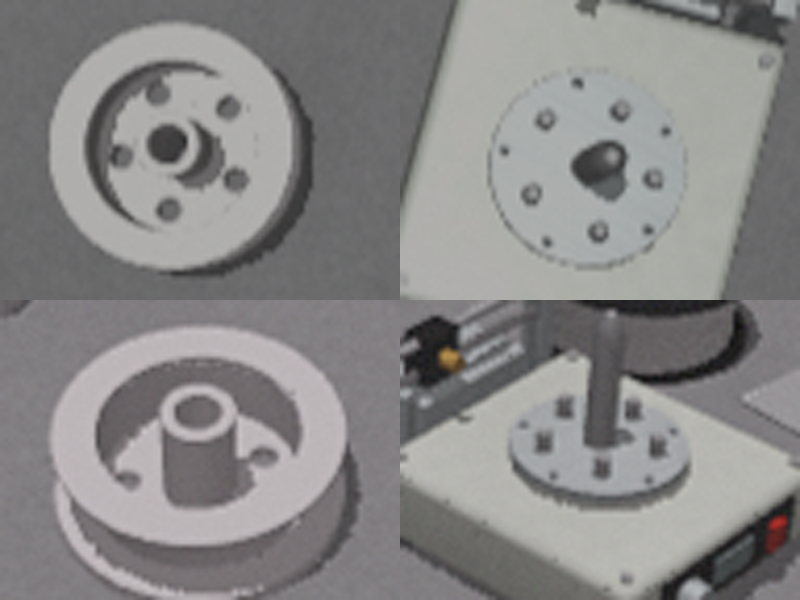

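The crops show the hub bore, all five reel holes, and five raised studs; the four smaller dark dots are screws in the plate. I'll compute positions from these.

Run:
```python
from h import *
k=96/400
f=lambda x,y,x0,y0:((x+.5)*k-.5+x0,(y+.5)*k-.5+y0)
ht=f(167,144,180,222); hs=f(199,111,250,300)
hub=tri(('top0',*ht),('side0',*hs)); print('hub',hub)
holes=np.array([atz('top0',*f(x,y,180,222),8) for x,y in [(158,94),(229,107),(236,180),(169,209),(121,156)]])
def circ(P):
    c=P.mean(0); d=P[:,:2]-c[:2]; a=np.degrees(np.arctan2(d[:,1],d[:,0]))
    z=np.exp(1j*np.radians(5*a)).mean(); print(c,np.hypot(*d.T).round(1),(a%72).round(1),'phase',np.degrees(np.angle(z))/5,abs(z)); return c
circ(holes)
st=[(145,119),(221,111),(253,178),(199,232),(132,194)]; ss=[(144,138),(165,103),(232,105),(258,143),(202,164)]
P=np.array([atz('top0',*f(x,y,368,215),86) for x,y in st]); circ(P)
# match side
Q=np.array([atz('side0',*f(x,y,340,175),84) for x,y in ss]); circ(Q)
print(P.round(0).tolist(),Q.round(0).tolist())
tip=f(210,14,340,175); print('tip side@162',atz('side0',*tip,162), 'proj top of seat',(np.array(proj('top0',[*P.mean(0)[:2],162]))-[368,215])/k)
# reel outline top (upper flange z=46) and collar
im=cv2.imread('pics/top0.png'); g=cv2.cvtColor(im,cv2.COLOR_BGR2HSV)
for n,(x0,y0,w,h),thr in (('reel',(180,222,80,72),150),('collar',(280,230,30,28),130)):
    m=(cv2.cvtColor(im,cv2.COLOR_BGR2GRAY)[y0:y0+h,x0:x0+w]>thr).astype(np.uint8)
    c=max(cv2.findContours(m,0,1)[0],key=cv2.contourArea); e=cv2.fitEllipse(c); print(n,e,atz('top0',e[0][0]+x0,e[0][1]+y0,46 if n=='reel' else 30))
s=cv2.imread('pics/side0.png'); z=lambda i,x,y,w,h: cv2.resize(i[y:y+h,x:x+w],(300,300),interpolation=cv2.INTER_CUBIC)
cv2.imwrite('pics/z2.png',np.hstack([z(im,276,224,40,40),z(s,306,265,40,40)]))
```

```text
hub [516.67811905 220.86175301  57.76638771]
[516.47092722 220.37115038   8.        ] [35.6 36.4 36.3 35.7 36.1] [25.6 25.5 24.9 24.9 25.2] phase 25.221847320816835 0.9997037884919369
[ 524.37993279 -230.54284943   86.        ] [36.2 35.6 35.4 36.4 35.7] [43.6 43.1 44.6 43.8 43.8] phase -28.20481391786 0.9991332137626611
[ 523.66669012 -224.86665899   84.        ] [35.7 35.6 36.2 36.  36.5] [43.8 43.  45.3 43.3 43.5] phase -28.217811516325902 0.9976194588613632
[[551.0, -206.0, 86.0], [556.0, -248.0, 86.0], [519.0, -265.0, 86.0], [488.0, -235.0, 86.0], [509.0, -198.0, 86.0]] [[549.0, -200.0, 84.0], [555.0, -242.0, 84.0], [518.0, -261.0, 84.0], [488.0, -229.0, 84.0], [508.0, -192.0, 84.0]]
tip side@162 [ 526.00547475 -229.2744015   162.        ] proj top of seat [209.0817769  155.94067868]
reel ((40.56353759765625, 34.539913177490234), (56.9830436706543, 57.94533157348633), 49.7974967956543) [516.29545472 220.75681863  46.        ]
collar ((14.663117408752441, 13.943973541259766), (18.58194351196289, 18.877098083496094), 9.841653823852539) [549.92250937  46.47345059  30.        ]
```

View pics/z2.png

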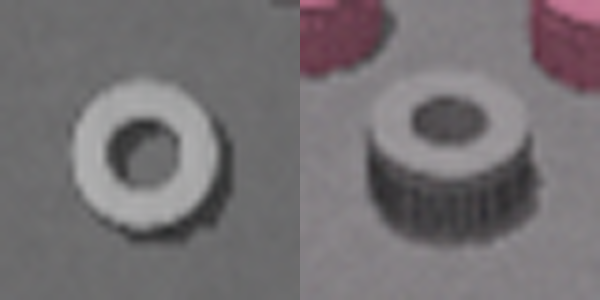

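The collar shows as a plain grey ring with its bore open. My estimates:

| Item | Position (mm) | Phase |
|---|---|---|
| Reel | (516.4, 220.5) | holes 25.2° |
| Seat | (524.5, -230) | studs 43.8° |
| Collar | (550, 46.5) | – |

Moving out to the reel now.

```bash
cat >> h.py <<'E'
def go(x,y,z,yaw=None):
    s=arm.read_state(); r=R.from_rotvec(s['tcp_rot']); p=np.array(s['eef_pos'])
    X=r.as_matrix()[:,0]; cur=np.degrees(np.arctan2(X[1],X[0]))
    print('t',round(s['time_s'],2),'pos',p.round(1),'yaw',cur.round(2),'open',round(s['opening'],1),'F',np.round(s['contact_force'],1),'q',s['q'].round(2))
    print('shift units',(r.as_matrix().T@(np.array([x,y,z])-p)/40).round(3))
    if yaw is not None:
        q=R.from_euler('z',yaw,degrees=True)*R.from_matrix(np.diag([1,-1,-1])); print('turn units',np.degrees((r.inv()*q).as_rotvec()/5).round(3))
E
python3 -c "
from h import *
go(516.4,220.5,220,13.4)"
python3 -m crank '13.84 -17.99 0 0 0 0 0.24;13.84 -17.99 0 0 0 0 0.24;13.84 -17.99 0 0 0 0 0.24;13.84 -17.99 0 0 0 0 0.24;13.84 -17.99 0 0 0 0 0.24;13.84 -17.99 0 0 0 0 0.24;13.84 -17.99 0 0 0 0 0.24;13.84 -17.99 0 0 0 0 0.24;13.84 -17.99 0 0 0 0 0.24;13.84 -17.99 0 0 0 0 0.24'
python3 -c "
from h import *
go(516.4,220.5,220,13.4)"
```

```text
t 0.1 pos [ 144.7 -607.4  221.5] yaw 13.39 open 87.2 F [0.5 0.1 0.2] q [-1.46  0.22  1.53  0.    1.39 -0.13]
shift units [ 13.833 -17.983   0.073]
turn units [-0.02  -0.003 -0.001]
time_s: 0.93
eef_pos: [315.5, -225.9, 222.3]
tcp_rot: [3.12, 0.365, 0.0]
contact_force: [1.2, -0.9, 0.6]
opening: 53.9
gripper_force: 0.0
t 0.93 pos [ 315.5 -225.9  222.3] yaw 13.35 open 53.9 F [ 1.2 -0.9  0.6] q [-0.83 -0.39  2.1   0.    1.43  0.51]
shift units [ 7.463 -9.699  0.058]
turn units [ 0.    -0.001 -0.01 ]
```

```bash
python3 -m crank '7.46 -9.7 0 0 0 0 0.24;7.46 -9.7 0 0 0 0 0.24;7.46 -9.7 0 0 0 0 0.24;7.46 -9.7 0 0 0 0 0.24;7.46 -9.7 0 0 0 0 0.24;7.46 -9.7 0 0 0 0 0.24;7.46 -9.7 0 0 0 0 0.24;7.46 -9.7 0 0 0 0 0.24;7.46 -9.7 0 0 0 0 0.24;7.46 -9.7 0 0 0 0 0.24' >/dev/null
python3 -c "
from h import *
go(516.4,220.5,100,13.4)"
```

```text
t 1.77 pos [486.1 154.6 222.2] yaw 13.43 open 53.9 F [0.7 0.4 0.7] q [ 0.15 -0.06  1.82 -0.    1.38  1.49]
shift units [ 1.12  -1.427  3.054]
turn units [0.002 0.004 0.006]
```

```bash
python3 -m crank '1 -1.3 2 0 0 0 0.24;1 -1.3 2 0 0 0 0.24;1 -1.3 2 0 0 0 0.24;1 -1.3 2 0 0 0 0.24;1 -1.3 2 0 0 0 0.24;1 -1.3 2 0 0 0 0.24' >/dev/null
python3 -c "
from h import *
go(516.4,220.5,70,13.4);snap('side','side1');snap('top','top1')
t=cv2.imread('pics/top1.png'); s=cv2.imread('pics/side1.png')
c=lambda i,x,y,w,h: cv2.resize(i[y:y+h,x:x+w],(400,300),interpolation=cv2.INTER_CUBIC)
cv2.imwrite('pics/z3.png',np.hstack([c(t,160,200,128,96),c(s,234,250,128,96)]))"
```

```text
t 2.27 pos [513.1 211.7 143.5] yaw 13.39 open 54.1 F [-0.5 -0.1  0.9] q [ 0.25  0.12  1.79 -0.    1.23  1.59]
shift units [ 0.129 -0.197  1.836]
turn units [ 0.004 -0.008 -0.001]
```

View pics/z3.png

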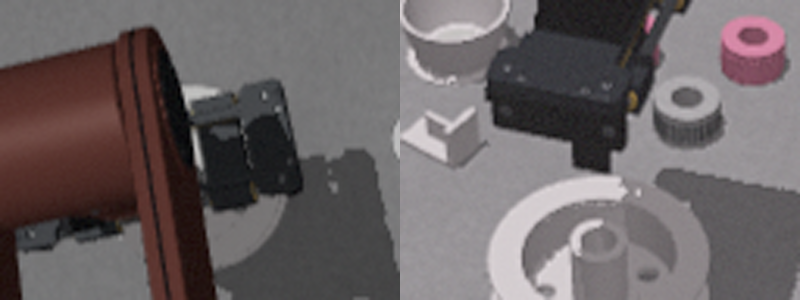

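The gripper is open above the reel, with its visible finger at side-crop (590,150), above the reel. Descending over the hub.

```bash
python3 -m crank '0.13 -0.2 1 0 0 0 0.24;0.13 -0.2 1.75 0 0 0 0.24;0.13 -0.2 1.75 0 0 0 0.24;0.13 -0.2 1.75 0 0 0 0.24;0.13 -0.2 1.75 0 0 0 0.24;0.13 -0.2 1.75 0 0 0 0.24' >/dev/null
python3 -c "
from h import *
go(516.4,220.5,30,13.4)"
```

```text
t 2.87 pos [518.2 221.3  75.6] yaw 13.36 open 54.0 F [-0.2  0.5  0. ] q [ 0.26  0.22  1.82 -0.    1.1   1.6 ]
shift units [-0.055  0.008  1.141]
turn units [-0.001 -0.055 -0.008]
```

```bash
python3 -m crank '-0.04 0 0.4 0 0 0 0.24;-0.04 0 0.8 0 0 0 0.24;-0.04 0 1.13 0 0 0 0.24;-0.04 0 1.13 0 0 0 0.24;-0.04 0 1.13 0 0 0 0.24;-0.04 0 1.13 0 0 0 0.24' 
python3 -c "
from h import *
go(516.4,220.5,30,13.4)"
```

```text
time_s: 3.37
eef_pos: [515.5, 221.0, 28.5]
tcp_rot: [-3.12, -0.366, -0.003]
contact_force: [0.5, 0.1, 0.6]
opening: 54.2
gripper_force: 0.0
t 3.37 pos [515.5 221.   28.5] yaw 13.4 open 54.2 F [0.5 0.1 0.6] q [ 0.26  0.29  1.84 -0.    1.01  1.6 ]
shift units [ 0.02   0.017 -0.036]
turn units [-0.    -0.019 -0.001]
```

```bash
python3 -m crank '0 0 0 0 0 0 -0.3;0 0 0 0 0 0 -0.3;0 0 0 0 0 0 -0.3;0 0 0 0 0 0 -0.3;0 0 0 0 0 0 -0.3;0 0 0 0 0 0 -0.3' 25
python3 -m crank '0 0 -0.5 0 0 0 -0.3;0 0 -1.3 0 0 0 -0.3;0 0 -2.2 0 0 0 -0.3;0 0 -3.2 0 0 0 -0.3;0 0 -4 0 0 0 -0.3;0 0 -4.6 0 0 0 -0.3;0 0 -4.6 0 0 0 -0.3;0 0 -4.6 0 0 0 -0.3;0 0 -4.6 0 0 0 -0.3' 25
python3 -c "
from h import *
go(524.5,-230,212,32)"
```

```text
time_s: 3.87
eef_pos: [515.0, 220.7, 27.9]
tcp_rot: [3.12, 0.366, 0.001]
contact_force: [-0.6, -0.8, 4.2]
opening: 35.7
gripper_force: 25.0
time_s: 4.62
eef_pos: [513.5, 220.5, 209.5]
tcp_rot: [3.12, 0.366, -0.004]
contact_force: [0.3, -0.3, -2.4]
opening: 35.8
gripper_force: 25.0
t 4.62 pos [513.5 220.5 209.5] yaw 13.4 open 35.8 F [ 0.3 -0.3 -2.4] q [0.26 0.07 1.71 0.   1.36 1.6 ]
shift units [-2.342 11.021 -0.055]
turn units [-0.006  0.031 -3.721]
```

```bash
python3 -m crank '-0.1 0.4 0 0 0 -0.3 -0.3;-0.25 1.2 0 0 0 -0.8 -0.3;-0.45 2.1 0 0 0 -1.3 -0.3;-0.65 3 0 0 0 -1.8 -0.3;-0.85 3.9 0 0 0 -2.3 -0.3;-1.05 4.8 0 0 0 -2.8 -0.3;-1.25 5.7 0 0 0 -3.3 -0.3;-1.45 6.6 0 0 0 -3.72 -0.3;-1.65 7.5 0 0 0 -3.72 -0.3;-1.85 8.4 0 0 0 -3.72 -0.3' >/dev/null
python3 -c "
from h import *
go(523.3,-231,212,32)"
```

```text
t 5.45 pos [ 518.6 -124.4  208.3] yaw 32.0 open 35.8 F [ 1.4  0.2 -1.1] q [-0.38  0.02  1.78  0.    1.35  0.63]
shift units [-1.312  2.322 -0.098]
turn units [-0.046  0.031  0.   ]
```

```bash
python3 -m crank '-0.35 0.6 -0.1 0 0 0 -0.3;-0.7 1.2 -0.1 0 0 0 -0.3;-1 1.7 -0.1 0 0 0 -0.3;-1.2 2.1 -0.1 0 0 0 -0.3;-1.2 2.1 -0.1 0 0 0 -0.3;-1.2 2.1 -0.1 0 0 0 -0.3;-1.2 2.1 -0.1 0 0 0 -0.3;-1.2 2.1 -0.1 0 0 0 -0.3' >/dev/null
python3 -c "
from h import *
go(523.3,-231,212,32);snap('side','side2');snap('top','top2')
t=cv2.imread('pics/top2.png'); s=cv2.imread('pics/side2.png')
c=lambda i,x,y,w,h: cv2.resize(i[y:y+h,x:x+w],(400,300),interpolation=cv2.INTER_CUBIC)
cv2.imwrite('pics/z4.png',np.hstack([c(t,352,191,128,96),c(s,325,120,128,96)]))"
```

```text
t 6.12 pos [ 523.7 -218.6  214.1] yaw 32.05 open 35.8 F [-0.6  0.2 -1.1] q [-0.53  0.09  1.69  0.    1.37  0.48]
shift units [-0.172  0.258  0.051]
turn units [-0.026  0.009  0.01 ]
```

View pics/z4.png

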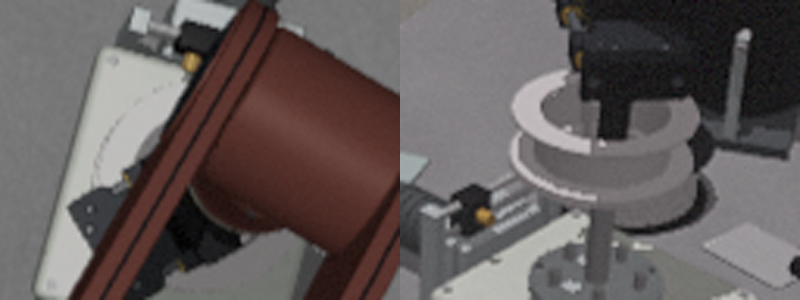

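The reel hangs level over the spindle (spindle at about (600,240) in the crop). Next I'll centre it and lower it over the cone.

```bash
python3 -m crank '-0.17 0.26 0 0 0 0 -0.3;-0.17 0.26 0 0 0 0 -0.3;-0.17 0.26 0 0 0 0 -0.3;-0.17 0.26 0.2 0 0 0 -0.3;-0.17 0.26 0.4 0 0 0 -0.3;-0.17 0.26 0.6 0 0 0 -0.3;-0.17 0.26 0.6 0 0 0 -0.3;-0.17 0.26 0.6 0 0 0 -0.3' >/dev/null
python3 -c "
from h import *
go(523.3,-231,183,32)
snap('side','side3')
s=cv2.imread('pics/side3.png')[120:216,325:453]
cv2.imwrite('pics/z5.png',cv2.resize(s,(640,480),interpolation=cv2.INTER_CUBIC))
T=np.array
for c in [(524.5,-230.3)]:
  print([((proj('side3',[*c,z])-[325,120])*5).round(0) for z in (72,162,191+28.3-28.3+8,237)])"
```

```text
t 6.88 pos [ 523.2 -231.8  189.9] yaw 32.0 open 35.3 F [ 0.5 -0.3 -1.3] q [-0.55  0.12  1.7   0.    1.32  0.46]
shift units [ 0.013 -0.016  0.173]
turn units [-0.026  0.013 -0.   ]
[array([314., 444.]), array([329., 290.]), array([335., 223.]), array([342., 152.])]
```

View pics/z5.png

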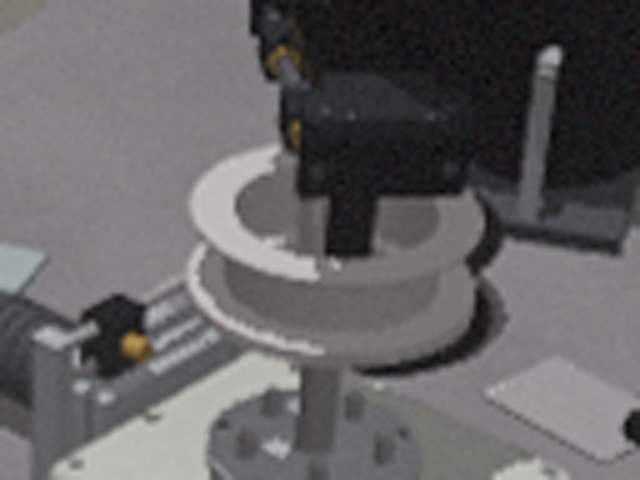

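The upper flange spans x = 190–487 in the crop, centred at 338.5. The predicted spindle axis is at 338, so they line up. Lowering gently.

```bash
python3 -m crank '0 0 0.15 0 0 0 -0.3;0 0 0.3 0 0 0 -0.3;0 0 0.45 0 0 0 -0.3;0 0 0.6 0 0 0 -0.3;0 0 0.75 0 0 0 -0.3;0 0 0.75 0 0 0 -0.3;0 0 0.75 0 0 0 -0.3' 
python3 -c "
from h import *
go(523.3,-231,120,32)"
```

```text
time_s: 7.52
eef_pos: [523.5, -232.1, 160.6]
tcp_rot: [-3.019, -0.866, 0.001]
contact_force: [-0.4, 0.0, -0.8]
opening: 35.9
gripper_force: 25.0
t 7.52 pos [ 523.5 -232.1  160.6] yaw 32.0 open 35.9 F [-0.4  0.  -0.8] q [-0.56  0.15  1.73 -0.    1.27  0.46]
shift units [ 0.011 -0.026  1.015]
turn units [-0.014  0.007 -0.001]
```

```bash
python3 -m crank '0 0 0.15 0 0 0 -0.3;0 0 0.3 0 0 0 -0.3;0 0 0.45 0 0 0 -0.3;0 0 0.6 0 0 0 -0.3;0 0 0.75 0 0 0 -0.3;0 0 0.9 0 0 0 -0.3;0 0 0.98 0 0 0 -0.3;0 0 0.98 0 0 0 -0.3;0 0 0.98 0 0 0 -0.3' 
python3 -m crank '0 0 0.04 0 0 0 -0.3;0 0 0.08 0 0 0 -0.3;0 0 0.12 0 0 0 -0.3;0 0 0.12 0 0 0 -0.3'
python3 -c "
from h import *
go(523.3,-231,114,32)"
```

```text
time_s: 8.27
eef_pos: [523.8, -232.3, 121.9]
tcp_rot: [-3.02, -0.866, 0.001]
contact_force: [0.0, -0.6, -1.2]
opening: 36.0
gripper_force: 25.0
time_s: 8.6
eef_pos: [523.8, -232.3, 117.1]
tcp_rot: [-3.02, -0.866, 0.0]
contact_force: [0.4, -0.7, -1.8]
opening: 35.9
gripper_force: 25.0
t 8.6 pos [ 523.8 -232.3  117.1] yaw 32.0 open 35.9 F [ 0.4 -0.7 -1.8] q [-0.55  0.2   1.76 -0.    1.18  0.46]
shift units [ 0.006 -0.034  0.078]
turn units [-0.002  0.001 -0.001]
```

```bash
python3 -m crank '0 0 0.03 0 0 0 -0.3;0 0 0.06 0 0 0 -0.3;0 0 0.09 0 0 0 -0.3;0 0 0.09 0 0 0 -0.3' | sed -n '2p;4p'
python3 -m crank '0 0 0.03 0 0 0 -0.3;0 0 0.05 0 0 0 -0.3;0 0 0.05 0 0 0 -0.3' | sed -n '2p;4p'
python3 -m crank '0 0 0.03 0 0 0 -0.3;0 0 0.05 0 0 0 -0.3;0 0 0.05 0 0 0 -0.3' | sed -n '2p;4p'
```

```text
eef_pos: [523.7, -232.2, 113.4]
contact_force: [-1.3, 0.2, -1.6]
eef_pos: [523.8, -232.3, 111.5]
contact_force: [0.8, 0.3, -1.1]
eef_pos: [523.8, -232.3, 109.5]
contact_force: [0.4, 0.2, -1.6]
```

There's no contact 4 mm below tip height, so the holes are on the studs. Continuing down.

```bash
python3 -m crank '0 0 0.04 0 0 0 -0.3;0 0 0.08 0 0 0 -0.3;0 0 0.08 0 0 0 -0.3' | sed -n '2p;4p'
python3 -m crank '0 0 0.04 0 0 0 -0.3;0 0 0.06 0 0 0 -0.3;0 0 0.06 0 0 0 -0.3' | sed -n '2p;4p'
python3 -m crank '0 0 0.02 0 0 0 -0.3;0 0 0.04 0 0 0 -0.3;0 0 0.04 0 0 0 -0.3' | sed -n '2p;4p'
```

```text
eef_pos: [523.7, -232.2, 106.1]
contact_force: [0.3, 0.2, -2.0]
eef_pos: [523.8, -232.3, 103.8]
contact_force: [0.4, 0.5, -1.3]
eef_pos: [523.9, -232.3, 102.4]
contact_force: [-0.9, -0.5, -1.1]
```

```bash
python3 -m crank '0 0 0.02 0 0 0 -0.3;0 0 0.03 0 0 0 -0.3;0 0 0.03 0 0 0 -0.3' | sed -n '2p;4p'
python3 -m crank '0 0 0.02 0 0 0 -0.3;0 0 0.02 0 0 0 -0.3;0 0 0.02 0 0 0 -0.3' | sed -n '2p;4p'
```

```text
eef_pos: [523.9, -232.3, 101.2]
contact_force: [-0.3, 0.1, -0.8]
eef_pos: [523.9, -232.3, 100.5]
contact_force: [0.0, -0.5, -1.8]
```

```bash
python3 -m crank '0 0 0.01 0 0 0 0.0;0 0 0.01 0 0 0 0.22;0 0 0.01 0 0 0 0.22;0 0 0.01 0 0 0 0.22;0 0 0.01 0 0 0 0.22'
python3 -m crank '0 0 -0.5 0 0 0 0.22;0 0 -1.3 0 0 0 0.22;0 0 -2.2 0 0 0 0.22;0 0 -3 0 0 0 0.22;0 0 -3 0 0 0 0.22;0 0 -3 0 0 0 0.22' | sed -n '2p;4p'
python3 -c "
from h import *
go(549.9,46.5,180,32)"
```

```text
time_s: 11.1
eef_pos: [524.1, -232.4, 100.4]
tcp_rot: [3.02, 0.866, 0.0]
contact_force: [0.8, -0.0, -0.6]
opening: 52.2
gripper_force: 0.0
eef_pos: [525.5, -233.3, 223.3]
contact_force: [0.0, 1.3, -1.5]
t 11.6 pos [ 525.5 -233.3  223.3] yaw 31.99 open 53.0 F [ 0.   1.3 -1.5] q [-0.55  0.1   1.66  0.    1.37  0.46]
shift units [ 4.222 -5.614  1.063]
turn units [ 0.061 -0.03  -0.001]
```

```bash
python3 -m crank '0.4 -0.53 0 0 0 0 0.51;0.95 -1.26 0 0 0 0 0.51;1.5 -2 0 0 0 0 0.51;2.1 -2.8 0 0 0 0 0.51;2.7 -3.6 0 0 0 0 0.51;3.3 -4.4 0 0 0 0 0.51;3.8 -5.05 0 0 0 0 0.51;4.22 -5.61 0 0 0 0 0.51;4.22 -5.61 1 0 0 0 0.51;4.22 -5.61 1 0 0 0 0.51' >/dev/null
python3 -m crank '0 0 0 0 0 0 0.51;0 0 0 0 0 0 0.51;0 0 0 0 0 0 0.51' >/dev/null
python3 - <<'E'
from h import *
go(549.9,46.5,60,32)
snap('top','top3'); snap('side','side4')
t=cv2.imread('pics/top3.png'); s=cv2.imread('pics/side4.png')
c=lambda i,x,y,w,h: cv2.resize(i[y:y+h,x:x+w],(400,300),interpolation=cv2.INTER_CUBIC)
cv2.imwrite('pics/z6.png',np.vstack([np.hstack([c(t,368,215,96,72),c(s,325,130,128,96)]),np.hstack([c(t,250,200,96,72),c(s,280,220,96,72)])]))
print(tri(('top0',276+144/7.5-.5,224+154/7.5-.5),('side0',306+150/7.5-.5,265+121/7.5-.5)))
E
```

```text
t 12.68 pos [548.9  46.6 181.4] yaw 31.93 open 65.7 F [0.4 0.3 0.4] q [-0.06  0.08  1.77 -0.    1.3   0.96]
shift units [0.016 0.013 3.034]
turn units [ 0.01  -0.013 -0.015]
[550.21750188  46.62169047  29.17918709]
```

View pics/z6.png

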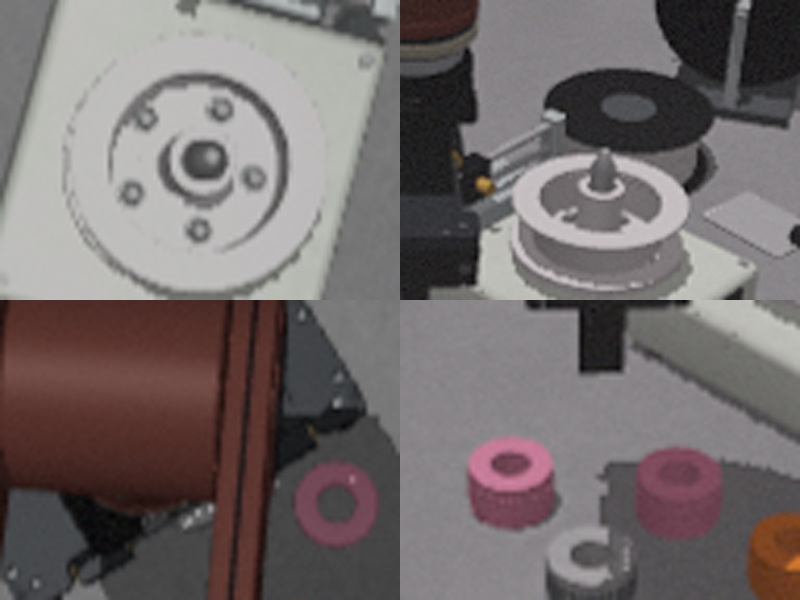

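The top view shows the five studs centred in the reel's holes, and the side view shows the reel flat on the plate with the spindle through the hub. The grey collar stands below the gripper, so I'll pick it up.

```bash
python3 -m crank '0.02 0.01 0.8 0 0 0 0.51;0.02 0.01 1.6 0 0 0 0.51;0.02 0.01 2.4 0 0 0 0.51;0.02 0.01 3.1 0 0 0 0.51;0.02 0.01 3.3 0 0 0 0.51;0.02 0.01 3.3 0 0 0 0.51;0.02 0.01 3.3 0 0 0 0.51;0.02 0.01 3.3 0 0 0 0.51;0.02 0.01 3.3 0 0 0 0.51' >/dev/null
python3 - <<'E'
from h import *
go(550.1,46.6,7,32)
E
```

```text
t 13.53 pos [551.2  47.3  50.7] yaw 31.99 open 65.7 F [ 0.3 -0.5 -0.1] q [-0.06  0.24  1.85 -0.    1.05  0.96]
shift units [-0.036 -0.003  1.094]
turn units [ 0.029 -0.041 -0.002]
```

```bash
python3 -m crank '-0.03 0 0.3 0 0 0 0.51;-0.03 0 0.6 0 0 0 0.51;-0.03 0 0.85 0 0 0 0.51;-0.03 0 1 0 0 0 0.51;-0.03 0 1.07 0 0 0 0.51;-0.03 0 1.07 0 0 0 0.51;-0.03 0 1.07 0 0 0 0.51' |sed -n '2p;4p'
python3 -m crank '0 0 0 0 0 0 0;0 0 0 0 0 0 0;0 0 0 0 0 0 0;0 0 0 0 0 0 0;0 0 0 0 0 0 0;0 0 0 0 0 0 0' 25
python3 -m crank '0 0 -0.5 0 0 0 0;0 0 -1.3 0 0 0 0;0 0 -2.2 0 0 0 0;0 0 -3.1 0 0 0 0;0 0 -3.9 0 0 0 0;0 0 -4.5 0 0 0 0;0 0 -4.5 0 0 0 0;0 0 -4.5 0 0 0 0;0 0 -4.5 0 0 0 0' 25
python3 - <<'E'
from h import *
go(524,-231.3,185,32)
E
```

```text
eef_pos: [547.9, 46.9, 5.0]
contact_force: [0.4, 0.5, 1.1]
time_s: 14.62
eef_pos: [548.7, 46.7, 5.9]
tcp_rot: [3.019, 0.866, 0.002]
contact_force: [1.7, -1.8, 2.9]
opening: 48.1
gripper_force: 25.0
time_s: 15.37
eef_pos: [546.7, 47.0, 183.4]
tcp_rot: [-3.019, -0.866, 0.005]
contact_force: [-0.1, -0.3, -3.1]
opening: 48.4
gripper_force: 25.0
t 15.37 pos [546.7  47.  183.4] yaw 32.0 open 48.4 F [-0.1 -0.3 -3.1] q [-0.06  0.07  1.77  0.    1.31  0.95]
shift units [-4.169  5.599 -0.041]
turn units [-0.022  0.028  0.   ]
```

```bash
python3 -m crank '-0.4 0.5 -0.3 0 0 0 0;-0.95 1.26 -0.3 0 0 0 0;-1.5 2 -0.3 0 0 0 0;-2.1 2.8 -0.3 0 0 0 0;-2.7 3.6 -0.3 0 0 0 0;-3.3 4.4 -0.3 0 0 0 0;-3.8 5.05 -0.3 0 0 0 0;-4.15 5.55 -0.3 0 0 0 0;-4.15 5.55 -0.3 0 0 0 0;-4.15 5.55 -0.3 0 0 0 0' >/dev/null
python3 -m crank '0 0 0 0 0 0 0;0 0 0 0 0 0 0;0 0 0 0 0 0 0;0 0 0 0 0 0 0' >/dev/null
python3 - <<'E'
from h import *
go(524.1,-232.2,180,32)
E
```

```text
t 16.53 pos [ 525.  -228.2  197.1] yaw 32.09 open 48.0 F [ 0.7  0.1 -2.1] q [-0.55  0.12  1.69  0.    1.33  0.46]
shift units [-0.073  0.072  0.428]
turn units [-0.005  0.001  0.019]
```

```bash
python3 -m crank '-0.07 0.07 0 0 0 0 0;-0.07 0.07 0 0 0 0 0;-0.07 0.07 0.2 0 0 0 0;-0.07 0.07 0.4 0 0 0 0;-0.07 0.07 0.5 0 0 0 0;-0.07 0.07 0.5 0 0 0 0;-0.07 0.07 0.5 0 0 0 0' >/dev/null
python3 - <<'E'
from h import *
go(524.1,-232.2,160,32)
snap('side','side5')
s=cv2.imread('pics/side5.png')[120:216,325:453]
cv2.imwrite('pics/z7.png',cv2.resize(s,(640,480),interpolation=cv2.INTER_CUBIC))
E
```

```text
t 17.12 pos [ 523.5 -233.   176.4] yaw 31.99 open 47.8 F [-0.3  0.3 -2.1] q [-0.56  0.14  1.71  0.    1.3   0.46]
shift units [ 0.023 -0.008  0.411]
turn units [-0.017  0.008 -0.001]
```

View pics/z7.png

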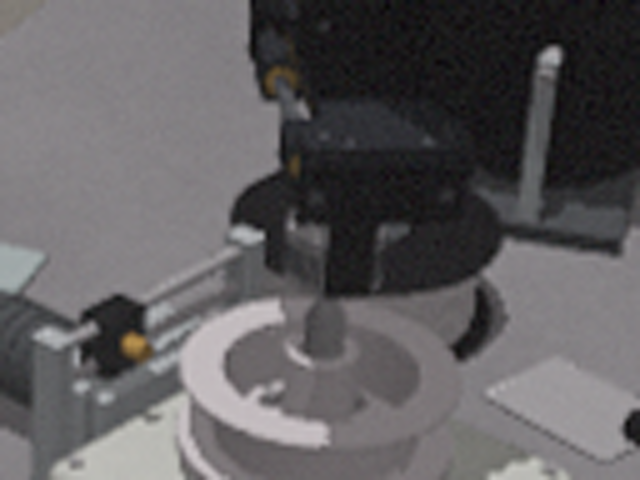

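The collar is held above the spindle tip (tip at about (325,305) in the crop) and lines up with it. Lowering in steps while watching the force.

```bash
python3 -m crank '0.02 0 0.1 0 0 0 0;0.02 0 0.2 0 0 0 0;0.02 0 0.3 0 0 0 0;0.02 0 0.4 0 0 0 0;0.02 0 0.4 0 0 0 0;0.02 0 0.4 0 0 0 0'|sed -n '2p;4p'
python3 -m crank '0 0 0.08 0 0 0 0;0 0 0.15 0 0 0 0;0 0 0.2 0 0 0 0;0 0 0.2 0 0 0 0;0 0 0.2 0 0 0 0'|sed -n '2p;4p'
python3 -m crank '0 0 0.05 0 0 0 0;0 0 0.1 0 0 0 0;0 0 0.1 0 0 0 0;0 0 0.1 0 0 0 0'|sed -n '2p;4p'
```

```text
eef_pos: [524.4, -232.6, 160.8]
contact_force: [-0.2, 0.3, -2.0]
eef_pos: [524.6, -232.7, 153.1]
contact_force: [0.2, 0.4, -2.4]
eef_pos: [524.6, -232.7, 149.1]
contact_force: [-0.3, -0.6, -2.9]
```

```bash
python3 -m crank '0 0 0.05 0 0 0 0;0 0 0.1 0 0 0 0;0 0 0.15 0 0 0 0;0 0 0.2 0 0 0 0;0 0 0.2 0 0 0 0;0 0 0.2 0 0 0 0'|sed -n '2p;4p'
python3 -m crank '0 0 0.04 0 0 0 0;0 0 0.06 0 0 0 0;0 0 0.06 0 0 0 0;0 0 0.06 0 0 0 0'|sed -n '2p;4p'
python3 -m crank '0 0 0.02 0 0 0 0;0 0 0.03 0 0 0 0;0 0 0.03 0 0 0 0'|sed -n '2p;4p'
```

```text
eef_pos: [524.5, -232.7, 141.0]
contact_force: [0.2, 0.6, -1.6]
eef_pos: [524.7, -232.8, 138.9]
contact_force: [0.7, -0.2, -2.4]
eef_pos: [524.6, -232.8, 137.6]
contact_force: [-0.5, -0.3, -1.4]
```

```bash
python3 -m crank '0 0 0.02 0 0 0 0;0 0 0.03 0 0 0 0;0 0 0.03 0 0 0 0'|sed -n '2p;4p'
python3 -m crank '0 0 0 0 0 0 0.3;0 0 0 0 0 0 0.45;0 0 0 0 0 0 0.45;0 0 0 0 0 0 0.45'
python3 -m crank '0 0 -0.5 0 0 0 0.45;0 0 -1.3 0 0 0 0.45;0 0 -2.2 0 0 0 0.45;0 0 -2.6 0 0 0 0.45;0 0 -2.6 0 0 0 0.45;0 0 -2.6 0 0 0 0.45'|sed -n '2p;4p'
python3 -m crank '0.5 -0.6 0 0 0 0 0.45;1.1 -1.4 0 0 0 0 0.45;1.8 -2.3 0 0 0 0 0.45;2.4 -3.1 0 0 0 0 0.45;3 -4 0 0 0 0 0.45;3.6 -4.8 0 0 0 0 0.45;3.6 -4.8 0 0 0 0 0.45;3.6 -4.8 0 0 0 0 0.45'|sed -n '2p;4p'
python3 - <<'E'
from h import *
snap('side','side6');snap('top','top6')
t=cv2.imread('pics/top6.png'); s=cv2.imread('pics/side6.png')
c=lambda i,x,y,w,h: cv2.resize(i[y:y+h,x:x+w],(400,300),interpolation=cv2.INTER_CUBIC)
cv2.imwrite('pics/z8.png',np.hstack([c(t,368,215,96,72),c(s,340,150,96,72)]))
E
```

```text
eef_pos: [524.6, -232.8, 136.4]
contact_force: [0.4, -0.5, -2.8]
time_s: 20.08
eef_pos: [525.0, -233.0, 137.0]
tcp_rot: [3.019, 0.866, 0.001]
contact_force: [0.5, -1.0, -0.4]
opening: 61.3
gripper_force: 0.0
eef_pos: [525.5, -233.3, 242.2]
contact_force: [0.5, 0.8, -0.0]
eef_pos: [544.0, 8.8, 238.6]
contact_force: [0.4, -0.2, -0.1]
```

View pics/z8.png

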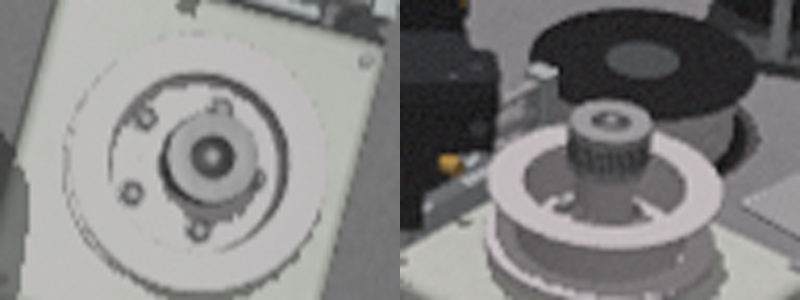

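The collar sits flat on the hub with the spindle tip just showing in its bore, and the studs are visible in the reel's holes. The gripper is clear, so I'm handing in.

```bash
python3 -m crank '0 0 0 0 0 0 0.45;0 0 0 0 0 0 0.45;0 0 0 0 0 0 0.45;0 0 0 0 0 0 0.45;0 0 0 0 0 0 0.45'|sed -n '1,2p'
python3 -c "
from rig import arm
print(arm.finish_job())"
```

```text
time_s: 21.77
eef_pos: [545.1, 5.5, 240.6]
the job is handed in; nothing more can be done
None
```

The job is handed in at about 22 s: the reel looks fully home on the studs and the collar flat on its hub in the last pictures, both released, with no contact force showing on the way down, though no verdict was returned.

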